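Hold the amber reference glass in the finish comparator's light path

ROBOT

A 6-joint arm with a two-finger parallel gripper is mounted at the origin on the work surface. World frame = base frame: x ahead of the robot, y to its left, z up, the work surface at z = 0. Lengths are in m, angles in rad, forces in N, time in s.
With the tool pointing down it reaches from about 0.3 to 0.75 m from the base axis. Payload 8.5 kg.
Tool frame: the origin (TCP) lies at the centre of the arm's flange, where the gripper is bolted on; the fingertips stand 173 mm ahead of it and the grasp point (between the pads) lies 155 mm ahead of it; z points along the fingers, y is the line along which they close (so a half turn about z gives the same grasp; the last joint's range is limited). The gripper opens to 85 mm and grips with 20 to 120 N. Pads are 22 mm wide; open, the fingers measure 114 mm over their backs; the gripper's body (76 mm by 85 mm) begins 54 mm behind the grasp point. The pads swing forward as they close: fully open they stand 13 mm farther back than shut.
Start: joints at [-1.443, 0.381, 1.297, -0, 1.464, -0.215], TCP at [0.185, -0.518, 0.405] pointing down, gripper open.
Joint ranges: [-3.11, 3.11], [-0.89, 2.33], [0.22, 2.48], [-1.42, 4.56], [0.17, 2.85], [-2.88, 2.88]. Speed limits (rad/s): [2.39, 2.39, 3.14, 3.14, 3.14, 3.14].

INTERFACE

Orientations are given as a 3x3 rotation matrix whose columns are the frame's x, y, z axes.
In Python, from cell import robot gives the robot as it stands.
- The arm moves only by the tool servo_tool, never from a script. Its argument "targets" is a list of rows, each a list of 7 numbers: the closure, from -1 (fully open) to 1 (shut), then the shift along the tool's x, y, z normalised to -1 to 1, where 1 is 0.08 m, then the turn, a rotation vector about the tool's x, y, z normalised to -1 to 1, where 1 is 180 degrees. A call has exactly 5 rows; each row is the pose to reach, as a shift and turn from the pose commanded when the call began, along the tool's axes at that moment, turning the shorter way round; what a row does not reach only later rows make up. A row lasts 1/10 s, in which the tool goes at most 50 mm and 8.59 degrees, less where a joint would pass 70% of its speed; a pose out of reach is approached as far as the arm can. A call with a number of a shift or a turn outside -1 to 1 is refused whole. A call with a gripper value outside its range is refused whole. The fingers move at their own pace and stop on an object; the grip force is fixed at half the most. Time passes only in rows, so rows that repeat a pose let the fingers close, or fill a call up. It gives the time, the measured TCP pose, the force, the opening and the grip force at its end, in the units of the state.
- robot.observe(): the state, without advancing time (a new reading comes with each control period).
- robot.snapshot(name): name is "side" or "top" or "wrist"; returns the picture (400x640x3 uint8, blue, green, red); there is no depth.
- robot.get_calibration(name): a dict with "camera_matrix" (3x3 intrinsics, pixels), "k1" (the pictures are not rectified: a ray, as slopes to the right and down, at radius r is drawn at 1 + k1 r^2 times it, then the intrinsics apply), "eye" and "orientation" of the camera in the world; the wrist camera has in their place "T_tool_cam" (4x4, takes a point from camera to tool coordinates, whose origin is the TCP and whose axes are the flange's). Camera axes: x right, y down, z forward; pixel columns grow to the right and rows downward; lengths in m; the calibration is good to about 2 mm. A picture is of the moment at which its call begins: read the wrist's pose just before it. get_calibration takes no time and is no camera call.
- robot.sign_off(): hands the job in; it is judged then, once.
Trained networks look in the newest picture that a camera, given by its name, has taken for a name from the list of things; names that differ only in an ending like _2 or _b are one class to them, and where a whole thing is asked for, a point or a joint stands for the part that bears it (a point fixed in the world has none). Each returns a list of dicts, best first, with "confidence" (0 to 1); they miss things now and then, are a little off and sometimes report something else, mostly with a low value. They report only what shows in the picture. A call takes as long as a camera call. They do not tell look-alikes from the thing itself.
- robot.regions_of(camera, query): "region" (400x640 bool, what is visible of it).
- robot.landmark_of(camera, query): "position" ([x, y, z] in m, in world coordinates, good to about 4 mm: a listed point, or the origin of a listed thing).
The state is a dict: "time_s": time; "joint_pos": joint angles; "dq": joint speeds; "tau": joint torques, N m; "ee_pos": TCP position; "tool_rot": TCP orientation; "ft_force": force on the tool from outside, world axes, zero at the start; "moment": the same for the moment, N m; "opening": finger opening in m; "finger_force": force on a finger pad.
Only numpy, scipy, OpenCV 4.12 (cv2) and the standard library are available. Lean on these libraries where they do the work, as an engineer would, in place of code of your own. Each camera call takes 0.05 s, during which the arm holds its last target. There are 200 camera calls.

TASK

To calibrate the finish colour comparator, first push its lamp switch (the lever with the red ball) fully over to the on side, away from the robot. Then pick up the amber reference glass by its two white frosted faces only, never touching its clear polished faces, and hold it upright in mid-air in the light path between the green lamp house and the black receiver, its clear window centred on the light and its clear faces looking squarely at the two lenses, touching nothing but the gripper. Finish while still holding it there, steady; leave the switch on, and do not tip the amber glass over or disturb the other two glasses or the oil bottle and wax jar.

Things in the scene. Friction and masses are not known exactly. Their poses are not given: they have to be found in the camera images.
- amber_glass: solid amber glass shaped like a cuvette: clear polished block 26 (x) x 22 (y) x 70 mm high, a white frosted panel 22 wide (x), 2 thick, 70 high raised on each of the +y and -y sides (26 mm across them); black cap 18 x 16 x 4 on top. Bare +x and -x faces are the clear ones. About 110 g, upright on the tray. Origin at the centre of its underside, z up. Grip along its y, in the upper half
- amber_glass_window (a point): centre of the amber glass's clear window, on its axis 22 mm above its underside: the point that the light must pass through; axes as the glass's
- green_glass: reference glass like amber_glass in shape, size and frame, but green; a bystander, stands on the tray
- smoke_glass: reference glass like amber_glass in shape, size and frame, but smoky grey; a bystander, stands on the tray
- tray: fixed cork pad 90 (x) x 260 (y) x 8 mm thick; origin at the centre of its underside. The three glasses stand on it in any order, about 90 mm apart in a row along its y, each turned up to 0.6 rad from the tray's axes
- comparator: fixed colour comparator: dark base plate 110 (x) x 285 (y -110 to 175) x 12 mm, origin at its underside below the middle of the light path. Light runs along its y. Green lamp house: x -35 to 35, y 42 to 112, top at 95 mm. Black receiver: x -30 to 30, y -42 to -102, top at 92. Each has a brass-ringed lens 3 mm proud facing the other; 84 mm of space between, open above. x points roughly away from the robot
- beam (a point): middle of the light path, halfway between lamp house and receiver, 65 mm above the bench, over a white line on the base plate; axes as the comparator's (light along y)
- lamp_switch (a joint): lamp lever angle, rad: 0 leaning towards the comparator's -x (off), 1.0 fully over to its +x (on, end stop), upright at 0.5; starts at 0 to 0.25, stays where left, needs about 1 N at the ball. Pivot on the comparator at x 0, y 145, z 34 mm, axis along y; a 10 mm thick rod carries a red ball, 26 mm diameter, centred 80 mm from the pivot
- lamp_switch_tip (a point): centre of the red ball on the lamp switch lever
- oil_bottle: amber oil bottle, 60 mm diameter, 150 mm high, upright; origin under its centre; bystander
- wax_jar: jar with brass lid, 72 mm diameter, 60 mm high; origin under its centre; bystander
Not all that is in view belongs to the job. There is more than one size of the amber_glass; the job needs the largest.

How it is judged:
On the way, in this order (a step that is already met when the one before it is completed fails the run):
1. the lamp switch is fully over to the on side, while the amber glass still stands on the tray (value of joint lamp_switch above 0.8 rad and distance of amber_glass from where it was at the start of the episode below 0.03 m), for 0.1 s.
2. the amber glass is held in the fingers, at least 25 mm above where it stood (height (world z) of amber_glass above 0.033 m and contact force between amber_glass and the fingers above 1 N), for 0.2 s.
At the end, for the whole second after the job is handed in: For the last second: switch over 0.8 rad; amber glass gripped, still (<20 mm/s), not touching the comparator; window within 7 mm across, 8 mm in height, 14 mm along the light of the beam point; clear faces square to the light and glass upright within 8 degrees (value of joint lamp_switch above 0.8 rad and x of amber_glass_window in the frame of beam between -0.007 and 0.007 m and y of amber_glass_window in the frame of beam between -0.014 and 0.014 m and z of amber_glass_window in the frame of beam between -0.008 and 0.008 m and angle between the x axis of amber_glass and the y axis of comparator, either way round below 0.14 rad and angle between amber_glass's own z axis and vertical below 0.14 rad and contact force between amber_glass and the fingers above 1 N and contact force between amber_glass and comparator below 0.2 N and linear speed of amber_glass below 0.02 m/s); the arm keeps its last pose, push and grip.
It fails at once if the robot presses on the clear polished glass of the amber reference (over 0.5 N) (contact force between amber_glass_c0 and the fingers above 0.5 N or contact force between amber_glass_c0 and the arm above 0.5 N).
It fails at once if the amber glass is tipped over (over 35 degrees) (angle between amber_glass's own z axis and vertical above 0.6 rad).
It fails at once if another reference glass is shifted by more than 30 mm or tipped (distance of any of green_glass, smoke_glass from where it was at the start of the episode above 0.03 m or angle between any of green_glass, smoke_glass's own z axis and vertical above 0.4 rad).
It fails at once if the oil bottle or wax jar is shifted by more than 40 mm (distance of any of oil_bottle, wax_jar from where it was at the start of the episode above 0.04 m).
It also fails if it takes over 61 s, if anything falls off the work surface, if the arm or the gripper's body presses on something with over 40 N, if the wrist force passes 120 N, or if a joint passes its speed limit or range.

## Working session

There is one attempt and no reset: what is moved stays moved. The work goes in short steps, Python scripts to look and compute and a tool call to move; the robot and the scene stay as the last step left them, time stands still between calls to the robot, and variables do not carry over. Pictures are saved under pics/ and viewed, at most 10 in all, crops included, and the job is handed in when it is done.

Besides the shell and the picture viewer there is one more tool, called by a JSON object that holds its "api" and its "payload", one argument or row to a line. servo_tool: Moves the arm, as the interface text tells. Its arguments: {"type":"object","properties":{"targets":{"type":"array","items":{"type":"array","items":{"type":"number","minimum":-1,"maximum":1}}}},"required":["targets"]}

```bash
mkdir -p pics; ls
cat > h.py <<'E'
import numpy as np,cv2
from cell import robot
E
python3 - <<'E'
from h import *
s=robot.observe();print(s['time_s'],s['ee_pos'],s['tool_rot'])
for c in ['top','side']:
    im=robot.snapshot(c);cv2.imwrite(f'pics/{c}1.png',im)
    k=robot.get_calibration(c);print(c,k['camera_matrix'],k['k1'],k['eye'],k['orientation'])
    for q in ['amber_glass','green_glass','smoke_glass','tray','comparator','beam','lamp_switch_tip','oil_bottle','wax_jar']:
        print(q,[(np.round(d['position'],3).tolist(),round(d['confidence'],2)) for d in robot.landmark_of(c,q)])
print(robot.get_calibration('wrist'))
E
```

```text
pics
0.0 [ 0.18487183 -0.51796467  0.40408192] [[ 9.41801517e-01  3.36169395e-01 -1.99246647e-04]
 [ 3.36169298e-01 -9.41800344e-01  1.52167116e-03]
 [ 3.23888711e-04 -1.50009281e-03 -9.99998822e-01]]
top [[378.62708439   0.         313.89879834]
 [  0.         378.62708439 195.9898316 ]
 [  0.           0.           1.        ]] -0.08649578329719018 [ 0.51737144 -0.01789052  0.98353744] [[ 0.00399978 -0.99476591  0.10210189]
 [-0.9999758  -0.00456006 -0.00525463]
 [ 0.00569271 -0.1020784  -0.99476007]]
amber_glass [([0.6, -0.278, -0.0], 0.56), ([0.527, -0.394, 0.002], 0.53)]
green_glass [([0.483, -0.208, 0.007], 0.48)]
smoke_glass [([0.482, -0.123, 0.008], 0.63)]
tray [([0.498, -0.205, -0.002], 0.91), ([0.482, -0.205, 0.009], 0.61), ([0.754, -0.044, -0.001], 0.3)]
comparator [([0.506, 0.183, -0.0], 0.61)]
beam [([0.501, 0.185, 0.064], 0.73), ([0.778, 0.1, -0.002], 0.17)]
lamp_switch_tip [([0.49, 0.329, 0.109], 0.59)]
oil_bottle [([0.754, -0.041, -0.004], 0.74), ([0.503, 0.182, 0.064], 0.35)]
wax_jar [([0.778, 0.1, -0.002], 0.9)]
side [[369.38656568   0.         311.88715218]
 [  0. 
[... 648 characters left out ...]
([0.515, -0.295, 0.036], 0.56), ([0.488, 0.331, 0.107], 0.49)]
oil_bottle [([0.757, -0.04, 0.001], 0.73)]
wax_jar [([0.777, 0.104, 0.0], 0.72)]
{'camera_matrix': array([[348.24164109,   0.        , 320.59608087],
       [  0.        , 348.24164109, 198.39345407],
       [  0.        ,   0.        ,   1.        ]]), 'k1': -0.01421214023248002, 'T_tool_cam': array([[-4.13068914e-04, -9.63716503e-01, -2.66927577e-01,
         6.87386868e-02],
       [ 9.99999808e-01, -2.74644130e-04, -5.55917662e-04,
         7.67340271e-05],
       [ 4.62436933e-04, -2.66927755e-01,  9.63716431e-01,
         3.01795746e-02],
       [ 0.00000000e+00,  0.00000000e+00,  0.00000000e+00,
         1.00000000e+00]])}
```

View pics/top1.png

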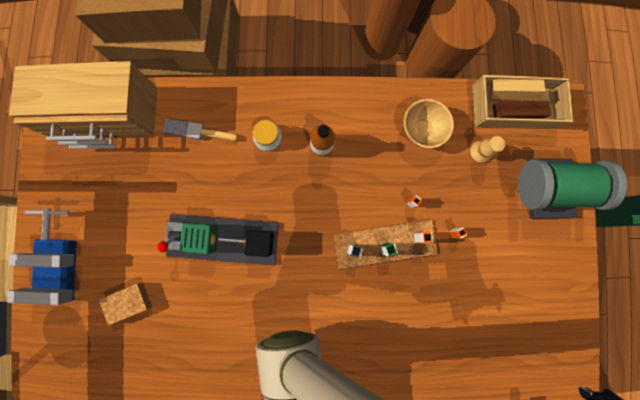

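View pics/side1.png

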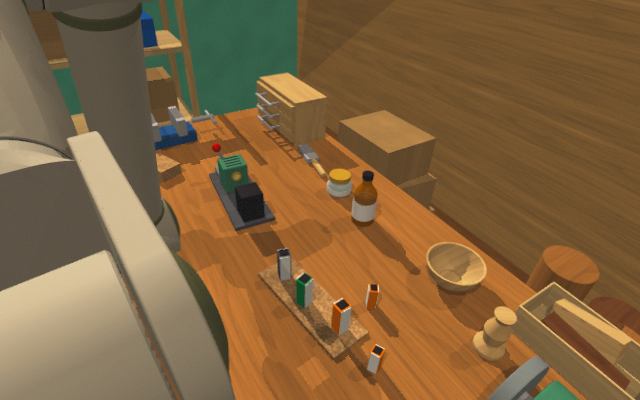

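The largest amber glass is the one on the tray: side (342,317), top (424,238). The small look-alikes stand off the tray at top (414,201) and (459,233). The lamp lever ball is at top (162,246), leaning towards the robot. I'll go over the tray for a wrist look on the way to the switch.

{"api": "servo_tool", "payload": {
  "targets": [
    [-1, 0.5, -0.25, 0, 0, 0, 0.047],
    [-1, 1, -0.49, 0, 0, 0, 0.094],
    [-1, 1, -0.49, 0, 0, 0, 0.138],
    [-1, 1, -0.49, 0, 0, 0, 0.138],
    [-1, 1, -0.49, 0, 0, 0, 0.138]
  ]
}}

```text
time_s: 1.5
ee_pos: [0.2468, -0.4545, 0.4048]
tool_rot: [[0.996, -0.087, -0.0], [-0.087, -0.996, -0.0], [-0.0, 0.0, -1.0]]
ft_force: [0.4, 0.0, 0.4]
opening: 0.0855
finger_force: 0.0
```

{"api": "servo_tool", "payload": {
  "targets": [
    [1, 0.4, -0.4, 0, 0, 0, 0],
    [1, 0.8, -0.8, 0, 0, 0, 0],
    [1, 1, -1, 0, 0, 0, 0],
    [1, 1, -1, 0, 0, 0, 0],
    [1, 1, -1, 0, 0, 0, 0]
  ]
}}

```text
time_s: 2.0
ee_pos: [0.3336, -0.3824, 0.4046]
tool_rot: [[0.996, -0.089, -0.0], [-0.089, -0.996, -0.0], [-0.0, 0.0, -1.0]]
ft_force: [-0.1, 0.7, -0.5]
opening: 0.0123
finger_force: 0.0
```

{"api": "servo_tool", "payload": {
  "targets": [
    [1, 0.4, -0.4, 0, 0, 0, 0],
    [1, 0.8, -0.8, 0, 0, 0, 0],
    [1, 1, -1, 0, 0, 0, 0],
    [1, 1, -1, 0, 0, 0, 0],
    [1, 1, -1, 0, 0, 0, 0]
  ]
}}

```text
time_s: 2.5
ee_pos: [0.4203, -0.3104, 0.4045]
tool_rot: [[0.996, -0.091, -0.0], [-0.091, -0.996, -0.0], [-0.0, 0.0, -1.0]]
ft_force: [-0.2, -0.3, 0.1]
opening: -0.0001
finger_force: 0.0
```

```bash
cat > h.py <<'E'
import numpy as np,cv2
from cell import robot
def pose():
    s=robot.observe();T=np.eye(4);T[:3,:3]=s['tool_rot'];T[:3,3]=s['ee_pos'];return T
def cam(name,T=None):
    k=robot.get_calibration(name);C=np.eye(4)
    if name=='wrist': C=T@k['T_tool_cam']
    else: C[:3,:3]=k['orientation'];C[:3,3]=k['eye']
    return np.array(k['camera_matrix']),k['k1'],C
def proj(c,P):
    K,k1,C=c;p=(np.atleast_2d(P)-C[:3,3])@C[:3,:3];u=p[:,:2]/p[:,2:]
    u=u*(1+k1*(u**2).sum(1,keepdims=True));return u*[K[0,0],K[1,1]]+K[:2,2]
def back(c,uv,z):
    K,k1,C=c;d=(np.atleast_2d(uv).astype(float)-K[:2,2])/[K[0,0],K[1,1]];u=d.copy()
    for _ in range(10): u=d/(1+k1*(u**2).sum(1,keepdims=True))
    r=np.c_[u,np.ones(len(u))]@C[:3,:3].T;return C[:3,3]+r*((z-C[2,3])/r[:,2:])
E
python3 - <<'E'
from h import *
T=pose();im=robot.snapshot('wrist');np.save('T_w1.npy',T);cv2.imwrite('pics/w1full.png',im)
c=cam('wrist',T)
for q in ['amber_glass','green_glass']:
    print(q,[(np.round(d['position'],3).tolist(),round(d['confidence'],2)) for d in robot.landmark_of('wrist',q)])
p=proj(c,[.514,-.294,.04])[0];print(p)
# comparator yaw from top region
robot.snapshot('top');ct=cam('top')
r=robot.regions_of('top','comparator')[0]['region'].astype(np.uint8)
n=cv2.findContours(r,0,2)[0];n=max(n,key=cv2.contourArea)
print(cv2.boxPoints(cv2.minAreaRect(n)), back(ct,cv2.boxPoints(cv2.minAreaRect(n)),.012))
x,y=int(p[0]),int(p[1]);crop=im[max(0,y-80):y+80,max(0,x-110):x+110]
print(max(0,y-80),max(0,x-110));cv2.imwrite('pics/w1.png',cv2.resize(crop,None,fx=3.5,fy=3.5,interpolation=2))
t=cv2.imread('pics/top1.png')[195:285,150:290];cv2.imwrite('pics/t1c.png',cv2.resize(t,None,fx=5.5,fy=5.5,interpolation=2))
E
```

```text
amber_glass [([0.516, -0.293, 0.006], 0.84), ([0.526, -0.394, 0.003], 0.75)]
green_glass [([0.485, -0.205, 0.008], 0.71)]
[293.80409035  75.39780171]
[[157.12486 256.9604 ]
 [160.36452 212.68523]
 [278.53668 221.33197]
 [275.29706 265.60712]] [[0.45733191 0.38025589 0.012     ]
 [0.57162039 0.37602809 0.012     ]
 [0.55137102 0.06736488 0.012     ]
 [0.43889599 0.07430966 0.012     ]]
0 183
```

View pics/w1.png

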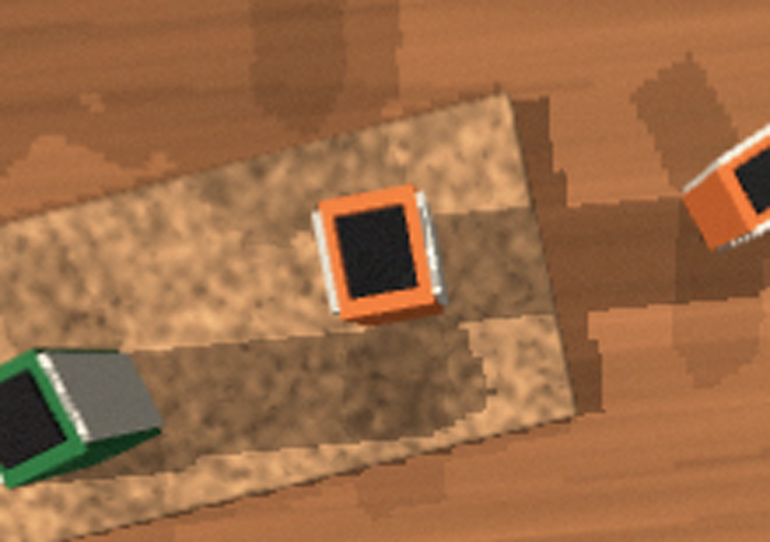

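View pics/t1c.png

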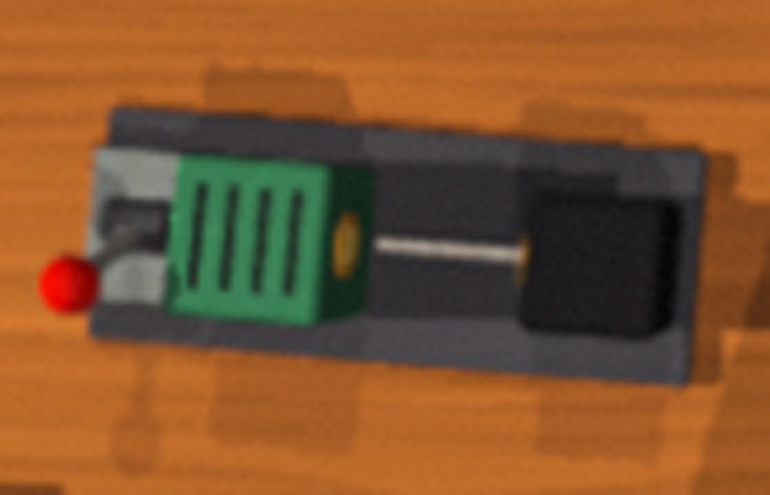

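The crop shows the amber glass with white faces left and right (cap corners ≈(334,220),(405,206),(418,289),(346,299)). The comparator base corners are ≈(110,107),(705,150),(688,383),(90,338) in the top crop, and the white line runs (377,243)-(520,256).

Run:
```python
from h import *
c=cam('wrist',np.load('T_w1.npy'))
cap=np.array([[334,220],[405,206],[418,289],[346,299]])/3.5+[183,0]
P=back(c,cap-.35,.082)[:,:2];print(P,P.mean(0),[np.linalg.norm(P[i]-P[i-1]) for i in range(4)])
for a,b in [(0,1),(3,2),(3,0),(2,1)]: d=P[b]-P[a];print(np.degrees(np.arctan2(d[1],d[0])))
blk=np.array([[320,198],[416,187]])/3.5+[183,0];Q=back(c,blk,.078);d=Q[1]-Q[0];print('blk',Q,np.degrees(np.arctan2(d[1],d[0])))
ct=cam('top');B=np.array([[110,107],[705,150],[688,383],[90,338]])/5.5+[150,195]
P=back(ct,B-.4,.012)[:,:2];print(P)
for a,b in [(1,0),(2,3)]:
    d=P[b]-P[a];print(np.linalg.norm(d),np.degrees(np.arctan2(d[1],d[0]))-90)
for a,b in [(3,0),(2,1)]:
    d=P[b]-P[a];print(np.linalg.norm(d),np.degrees(np.arctan2(d[1],d[0])))
L=back(ct,np.array([[377,243],[520,256]])/5.5+[150,195]-.4,.012)[:,:2];d=L[0]-L[1];yaw=np.arctan2(d[1],d[0])-np.pi/2;print('line',L,np.degrees(yaw))
m=P.mean(0);ps=np.radians(-4.5);print(m-np.array([-np.sin(ps),np.cos(ps)])*.0325)
```

```text
[[ 0.52153499 -0.28552446]
 [ 0.52300113 -0.30175593]
 [ 0.50507828 -0.3028033 ]
 [ 0.50442358 -0.28618054]] [ 0.5135095  -0.29406606] [np.float64(0.017123977860278507), np.float64(0.01629755536190509), np.float64(0.01795342437653217), np.float64(0.01663565194349223)]
-84.83864418027035
-87.74453005432868
2.195738479570251
3.34442890085713
blk [[ 0.52666064 -0.28275474  0.078     ]
 [ 0.52697403 -0.30472286  0.078     ]] -89.18268757002929
[[0.56824767 0.35126067]
 [0.54997592 0.0692844 ]
 [0.4423413  0.07589002]
 [0.46000701 0.35694968]]
0.2825676450701226 -3.7075190524056865
0.28161429697231255 -3.596536273717305
0.1083900570079759 -3.0086330865223743
0.107837131454194 -3.511878094163995
line [[0.50570211 0.22197961]
 [0.50023926 0.15481969]] -4.650251279796312
[0.50259306 0.18094638]
```

{"api": "servo_tool", "payload": {
  "targets": [
    [1, -0.04, -0.5, 0, 0, 0, 0],
    [1, -0.07, -1, 0, 0, 0, 0],
    [1, -0.07, -1, 0, 0, 0, 0],
    [1, -0.07, -1, 0, 0, 0, 0],
    [1, -0.07, -1, 0, 0, 0, 0]
  ]
}}

```text
time_s: 3.25
ee_pos: [0.4225, -0.23, 0.4048]
tool_rot: [[0.996, -0.091, 0.0], [-0.091, -0.996, -0.0], [0.0, 0.0, -1.0]]
ft_force: [-0.3, -0.2, 0.1]
opening: 0.0
finger_force: 0.0
```

{"api": "servo_tool", "payload": {
  "targets": [
    [1, -0.02, -0.25, 0, 0, 0, 0],
    [1, -0.04, -0.5, 0, 0, 0, 0],
    [1, -0.06, -0.75, 0, 0, 0, 0],
    [1, -0.07, -1, 0, 0, 0, 0],
    [1, -0.07, -1, 0, 0, 0, 0]
  ]
}}

```text
time_s: 3.75
ee_pos: [0.4242, -0.1484, 0.4047]
tool_rot: [[0.996, -0.09, -0.0], [-0.09, -0.996, 0.0], [-0.0, -0.0, -1.0]]
ft_force: [0.0, 0.2, 0.5]
opening: 0.0
finger_force: 0.0
```

{"api": "servo_tool", "payload": {
  "targets": [
    [1, -0.02, -0.25, 0, 0, 0, 0],
    [1, -0.04, -0.5, 0, 0, 0, 0],
    [1, -0.06, -0.75, 0, 0, 0, 0],
    [1, -0.07, -1, 0, 0, 0, 0],
    [1, -0.07, -1, 0, 0, 0, 0]
  ]
}}

```text
time_s: 4.25
ee_pos: [0.4261, -0.0686, 0.4047]
tool_rot: [[0.996, -0.09, 0.0], [-0.09, -0.996, 0.0], [0.0, -0.0, -1.0]]
ft_force: [-0.2, -1.1, 0.1]
opening: -0.0
finger_force: 0.0
```

{"api": "servo_tool", "payload": {
  "targets": [
    [1, -0.02, -0.25, 0, 0, 0, 0],
    [1, -0.04, -0.5, 0, 0, 0, 0],
    [1, -0.06, -0.75, 0, 0, 0, 0],
    [1, -0.07, -1, 0, 0, 0, 0],
    [1, -0.07, -1, 0, 0, 0, 0]
  ]
}}

```text
time_s: 4.75
ee_pos: [0.428, 0.0113, 0.4047]
tool_rot: [[0.996, -0.09, 0.0], [-0.09, -0.996, -0.0], [0.0, 0.0, -1.0]]
ft_force: [-0.2, -0.0, 0.5]
opening: 0.0
finger_force: 0.0
```

{"api": "servo_tool", "payload": {
  "targets": [
    [1, -0.02, -0.25, 0, 0, 0, 0],
    [1, -0.04, -0.5, 0, 0, 0, 0],
    [1, -0.06, -0.75, 0, 0, 0, 0],
    [1, -0.07, -1, 0, 0, 0, 0],
    [1, -0.07, -1, 0, 0, 0, 0]
  ]
}}

```text
time_s: 5.25
ee_pos: [0.4299, 0.0914, 0.4046]
tool_rot: [[0.996, -0.09, 0.0], [-0.09, -0.996, -0.0], [0.0, 0.0, -1.0]]
ft_force: [0.0, -0.0, -0.2]
opening: 0.0001
finger_force: 0.0
```

{"api": "servo_tool", "payload": {
  "targets": [
    [1, -0.02, -0.25, 0, 0, 0, 0],
    [1, -0.04, -0.5, 0, 0, 0, 0],
    [1, -0.06, -0.75, 0, 0, 0, 0],
    [1, -0.07, -1, 0, 0, 0, 0],
    [1, -0.07, -1, 0, 0, 0, 0]
  ]
}}

```text
time_s: 5.75
ee_pos: [0.4317, 0.1715, 0.4046]
tool_rot: [[0.996, -0.09, 0.0], [-0.09, -0.996, -0.0], [0.0, 0.0, -1.0]]
ft_force: [1.2, 0.1, -1.0]
opening: -0.0
finger_force: 0.0
```

Run:
```python
from h import *
T=pose();im=robot.snapshot('wrist');np.save('T_w2.npy',T);cv2.imwrite('pics/w2.png',im)
print(T)
for q in ['comparator','beam','lamp_switch_tip']:
    print(q,[(np.round(d['position'],4).tolist(),round(d['confidence'],2)) for d in robot.landmark_of('wrist',q)])
```

```text
[[ 9.95979400e-01 -8.95824861e-02  1.11239351e-04  4.31690002e-01]
 [-8.95824583e-02 -9.95979382e-01 -2.33716437e-04  1.71494103e-01]
 [ 1.31729000e-04  2.22811662e-04 -9.99999967e-01  4.04568462e-01]
 [ 0.00000000e+00  0.00000000e+00  0.00000000e+00  1.00000000e+00]]
comparator [([0.5003, 0.1809, -0.001], 0.61)]
beam [([0.5059, 0.18, 0.0678], 0.88), ([0.4874, 0.3315, 0.1075], 0.26)]
lamp_switch_tip [([0.485, 0.3298, 0.1103], 0.69)]
```

View pics/w2.png

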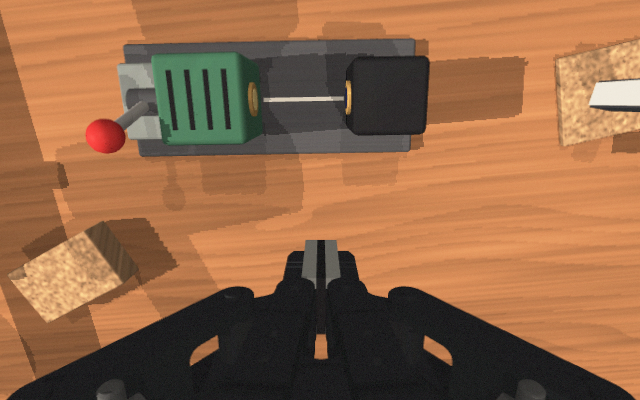

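The wrist view shows the base plate corners ≈(125,45),(414,39),(410,150),(140,156), the white line (263,100)-(345,99), the lens rings at (252,99) and (349,98), and the ball at (106,136). The cork block and the shadows are not in the finger path.

Run:
```python
from h import *
c=cam('wrist',np.load('T_w2.npy'))
B=np.array([[125,45],[414,39],[410,150],[140,156]])
P=back(c,B,.012)[:,:2];print(P)
for a,b in [(1,0),(2,3)]:
    d=P[b]-P[a];print(np.linalg.norm(d),np.degrees(np.arctan2(d[1],d[0]))-90)
im=cv2.imread('pics/w2.png');g=im[90:110,258:348].min(2).astype(int)
ys,xs=np.where(g>130);ys+=90;xs+=258
k=(xs>266)&(xs<342);f=np.polyfit(xs[k],ys[k],1);print(f,k.sum())
uv=np.array([[x,np.polyval(f,x)] for x in (266,342)])
L=back(c,uv,.012)[:,:2];d=L[0]-L[1];ps=np.arctan2(d[1],d[0])-np.pi/2;print('line',L,np.degrees(ps))
# lens centres z=65mm, faces y=+-39
print(back(c,[[254,99],[348,98]],.065), back(c,[[106,136]],.108))
```

```text
[[0.57076273 0.34974384]
 [0.55046905 0.07110166]
 [0.44382126 0.07748563]
 [0.4631149  0.3593871 ]]
0.2793802103988591 -4.165531407571805
0.2825609278284545 -3.915279608416782
[-2.02177089e-02  1.04868587e+02] 287
line [[0.50751913 0.22013166]
 [0.50211373 0.1441491 ]] -4.06916493437061
[[0.50777746 0.222358   0.065     ]
 [0.50132569 0.14220117 0.065     ]] [[0.49034343 0.3306042  0.108     ]]
```

{"api": "servo_tool", "payload": {
  "targets": [
    [1, -0.03, -0.25, 0.1, 0, 0, 0],
    [1, -0.06, -0.5, 0.3, 0, 0, 0],
    [1, -0.09, -0.75, 0.5, 0, 0, 0],
    [1, -0.11, -1, 0.7, 0, 0, 0],
    [1, -0.11, -1, 0.8, 0, 0, 0]
  ]
}}

```text
time_s: 6.45
ee_pos: [0.4295, 0.2526, 0.3395]
tool_rot: [[0.996, -0.09, -0.001], [-0.09, -0.996, -0.0], [-0.001, 0.0, -1.0]]
ft_force: [0.0, 0.0, -0.8]
opening: -0.0001
finger_force: 0.0
```

{"api": "servo_tool", "payload": {
  "targets": [
    [1, -0.03, -0.25, 0.2, 0, 0, 0],
    [1, -0.06, -0.5, 0.4, 0, 0, 0],
    [1, -0.09, -0.75, 0.6, 0, 0, 0],
    [1, -0.11, -1, 0.8, 0, 0, 0],
    [1, -0.11, -1, 0.9, 0, 0, 0]
  ]
}}

```text
time_s: 6.95
ee_pos: [0.4282, 0.3328, 0.2677]
tool_rot: [[0.996, -0.09, -0.001], [-0.09, -0.996, -0.0], [-0.001, 0.0, -1.0]]
ft_force: [1.3, -1.4, -0.3]
opening: 0.0
finger_force: 0.0
```

{"api": "servo_tool", "payload": {
  "targets": [
    [1, 0.15, 0, 0, 0, 0, 0],
    [1, 0.3, 0, 0, 0, 0, 0],
    [1, 0.45, 0, 0, 0, 0, 0],
    [1, 0.6, 0, 0, 0, 0, 0],
    [1, 0.7, 0, 0, 0, 0, 0]
  ]
}}

```text
time_s: 7.45
ee_pos: [0.4851, 0.327, 0.2691]
tool_rot: [[0.996, -0.092, 0.001], [-0.092, -0.996, 0.0], [0.001, -0.0, -1.0]]
ft_force: [-1.6, 0.4, 0.8]
opening: -0.0003
finger_force: 0.5
```

{"api": "servo_tool", "payload": {
  "targets": [
    [1, 0.1, 0, 0, 0, 0, 0],
    [1, 0.2, 0, 0, 0, 0, 0],
    [1, 0.3, 0, 0, 0, 0, 0],
    [1, 0.4, 0, 0, 0, 0, 0],
    [1, 0.47, 0, 0, 0, 0, 0]
  ]
}}

```text
time_s: 7.95
ee_pos: [0.5217, 0.3241, 0.2685]
tool_rot: [[0.996, -0.091, -0.0], [-0.091, -0.996, -0.0], [-0.0, 0.0, -1.0]]
ft_force: [-1.5, -0.2, -1.6]
opening: 0.0001
finger_force: 0.5
```

{"api": "servo_tool", "payload": {
  "targets": [
    [1, 0.04, 0, 0, 0, 0, 0],
    [1, 0.06, 0, 0, 0, 0, 0],
    [1, 0.08, 0, 0, 0, 0, 0],
    [1, 0.09, 0, 0, 0, 0, 0],
    [1, 0.09, 0, 0, 0, 0, 0]
  ]
}}

```text
time_s: 8.45
ee_pos: [0.5282, 0.3236, 0.2688]
tool_rot: [[0.996, -0.09, 0.0], [-0.09, -0.996, -0.0], [0.0, 0.0, -1.0]]
ft_force: [0.3, -0.5, -0.8]
opening: 0.0
finger_force: 0.3
```

Run:
```python
from h import *
print(robot.observe()['ft_force'])
for n in ['top','side','wrist']:
    robot.snapshot(n);print(n,[(np.round(d['position'],4).tolist(),round(d['confidence'],2)) for d in robot.landmark_of(n,'lamp_switch_tip')])
```

```text
[ 0.30312414 -0.5303084  -0.81503416]
top [([0.5505, 0.3243, 0.1038], 0.53)]
side [([0.5524, 0.3251, 0.1039], 0.55)]
wrist [([0.5508, 0.326, 0.1013], 0.76)]
```

{"api": "servo_tool", "payload": {
  "targets": [
    [1, -0.2, 0, 0, 0, 0, 0],
    [1, -0.4, 0, 0, 0, 0, 0],
    [1, -0.5, 0, -0.1, 0, 0, 0],
    [1, -0.5, 0, -0.4, 0, 0, 0],
    [1, -0.5, 0, -0.76, 0, 0, 0]
  ]
}}

```text
time_s: 9.25
ee_pos: [0.4883, 0.3272, 0.3304]
tool_rot: [[0.996, -0.09, -0.001], [-0.09, -0.996, -0.0], [-0.001, 0.001, -1.0]]
ft_force: [-0.2, 0.4, -0.1]
opening: 0.0003
finger_force: 0.0
```

{"api": "servo_tool", "payload": {
  "targets": [
    [1, 0.02, 0.25, 0, 0, 0, 0],
    [1, 0.05, 0.5, 0, 0, 0, 0],
    [1, 0.08, 0.75, 0, 0, 0, 0],
    [1, 0.1, 1, 0, 0, 0, 0],
    [1, 0.1, 1, 0, 0, 0, 0]
  ]
}}

```text
time_s: 9.75
ee_pos: [0.4895, 0.2452, 0.3304]
tool_rot: [[0.996, -0.093, 0.001], [-0.093, -0.996, -0.0], [0.001, 0.0, -1.0]]
ft_force: [-0.1, 0.3, 0.5]
opening: -0.0001
finger_force: 0.0
```

{"api": "servo_tool", "payload": {
  "targets": [
    [1, 0.02, 0.25, 0, 0, 0, 0],
    [1, 0.05, 0.5, 0, 0, 0, 0],
    [1, 0.08, 0.75, 0, 0, 0, 0],
    [1, 0.1, 1, 0, 0, 0, 0],
    [1, 0.1, 1, 0, 0, 0, 0]
  ]
}}

```text
time_s: 10.25
ee_pos: [0.4902, 0.1654, 0.3301]
tool_rot: [[0.996, -0.092, 0.001], [-0.092, -0.996, -0.0], [0.001, 0.0, -1.0]]
ft_force: [0.4, 0.1, -0.3]
opening: 0.0001
finger_force: 0.0
```

{"api": "servo_tool", "payload": {
  "targets": [
    [1, 0.02, 0.25, 0, 0, 0, 0],
    [1, 0.05, 0.5, 0, 0, 0, 0],
    [1, 0.08, 0.75, 0, 0, 0, 0],
    [1, 0.1, 1, 0, 0, 0, 0],
    [1, 0.1, 1, 0, 0, 0, 0]
  ]
}}

```text
time_s: 10.75
ee_pos: [0.491, 0.0855, 0.3299]
tool_rot: [[0.996, -0.092, 0.001], [-0.092, -0.996, -0.0], [0.001, -0.0, -1.0]]
ft_force: [0.3, 1.1, 0.7]
opening: -0.0001
finger_force: 0.0
```

{"api": "servo_tool", "payload": {
  "targets": [
    [1, 0.02, 0.25, 0, 0, 0, 0],
    [1, 0.05, 0.5, 0, 0, 0, 0],
    [1, 0.08, 0.75, 0, 0, 0, 0],
    [1, 0.1, 1, 0, 0, 0, 0],
    [1, 0.1, 1, 0, 0, 0, 0]
  ]
}}

```text
time_s: 11.25
ee_pos: [0.4918, 0.0053, 0.3298]
tool_rot: [[0.996, -0.092, 0.001], [-0.092, -0.996, -0.0], [0.001, 0.0, -1.0]]
ft_force: [-0.3, -0.3, -0.5]
opening: -0.0001
finger_force: 0.0
```

{"api": "servo_tool", "payload": {
  "targets": [
    [1, 0.02, 0.25, 0, 0, 0, 0],
    [1, 0.05, 0.5, 0, 0, 0, 0],
    [1, 0.08, 0.75, 0, 0, 0, 0],
    [1, 0.1, 1, 0, 0, 0, 0],
    [1, 0.1, 1, 0, 0, 0, 0]
  ]
}}

```text
time_s: 11.75
ee_pos: [0.4926, -0.0749, 0.3296]
tool_rot: [[0.996, -0.092, 0.001], [-0.092, -0.996, -0.0], [0.001, 0.0, -1.0]]
ft_force: [0.9, 1.0, 0.4]
opening: 0.0001
finger_force: 0.0
```

{"api": "servo_tool", "payload": {
  "targets": [
    [1, 0.02, 0.25, 0, 0, 0, 0],
    [1, 0.05, 0.5, 0, 0, 0, 0],
    [1, 0.08, 0.75, 0, 0, 0, 0],
    [1, 0.1, 1, 0, 0, 0, 0],
    [1, 0.1, 1, 0, 0, 0, 0]
  ]
}}

```text
time_s: 12.25
ee_pos: [0.4933, -0.1552, 0.3295]
tool_rot: [[0.996, -0.092, 0.001], [-0.092, -0.996, -0.0], [0.001, -0.0, -1.0]]
ft_force: [0.1, 0.4, -0.3]
opening: -0.0002
finger_force: 0.0
```

{"api": "servo_tool", "payload": {
  "targets": [
    [-0.4, 0.02, 0.25, 0, 0, 0, 0],
    [-0.4, 0.05, 0.5, 0, 0, 0, 0],
    [-0.4, 0.08, 0.75, 0, 0, 0, 0],
    [-0.4, 0.1, 1, 0, 0, 0, 0],
    [-0.4, 0.1, 1, 0, 0, 0, 0]
  ]
}}

```text
time_s: 12.75
ee_pos: [0.4941, -0.2354, 0.3294]
tool_rot: [[0.996, -0.091, 0.0], [-0.091, -0.996, 0.0], [0.0, -0.0, -1.0]]
ft_force: [-0.3, 0.5, -0.4]
opening: 0.0596
finger_force: 0.0
```

{"api": "servo_tool", "payload": {
  "targets": [
    [-0.4, 0.02, 0.2, 0, 0, 0, -0.02],
    [-0.4, 0.05, 0.4, 0, 0, 0, -0.042],
    [-0.4, 0.08, 0.6, 0, 0, 0, -0.042],
    [-0.4, 0.1, 0.68, 0, 0, 0, -0.042],
    [-0.4, 0.1, 0.68, 0, 0, 0, -0.042]
  ]
}}

```text
time_s: 13.25
ee_pos: [0.4968, -0.2904, 0.3294]
tool_rot: [[0.999, 0.04, -0.0], [0.04, -0.999, 0.0], [-0.0, -0.0, -1.0]]
ft_force: [0.1, -0.3, 0.0]
opening: 0.0597
finger_force: 0.0
```

Run:
```python
from h import *
T=pose();im=robot.snapshot('wrist');np.save('T_w3.npy',T);cv2.imwrite('pics/w3full.png',im)
c=cam('wrist',T);print(T,robot.observe()['opening'])
for q in ['amber_glass']:
    print(q,[(np.round(d['position'],4).tolist(),round(d['confidence'],2)) for d in robot.landmark_of('wrist',q)])
p=proj(c,[.514,-.294,.08])[0];print(p)
x,y=int(p[0]),int(p[1]);x0,y0=max(0,x-80),max(0,y-60);print(x0,y0)
cv2.imwrite('pics/w3.png',cv2.resize(im[y0:y0+120,x0:x0+160],None,fx=5,fy=5,interpolation=2))
```

```text
[[ 9.99217340e-01  3.95563539e-02 -5.14196834e-05  4.96784747e-01]
 [ 3.95563704e-02 -9.99217271e-01  3.73683543e-04 -2.90398051e-01]
 [-3.65978772e-05 -3.75425052e-04 -9.99999929e-01  3.29350759e-01]
 [ 0.00000000e+00  0.00000000e+00  0.00000000e+00  1.00000000e+00]] 0.05964571790333158
amber_glass [([0.6064, -0.2749, 0.0003], 0.85), ([0.5127, -0.294, 0.0102], 0.77), ([0.5209, -0.3894, -0.0], 0.6)]
[327.97714235 184.82210458]
247 124
```

View pics/w3.png

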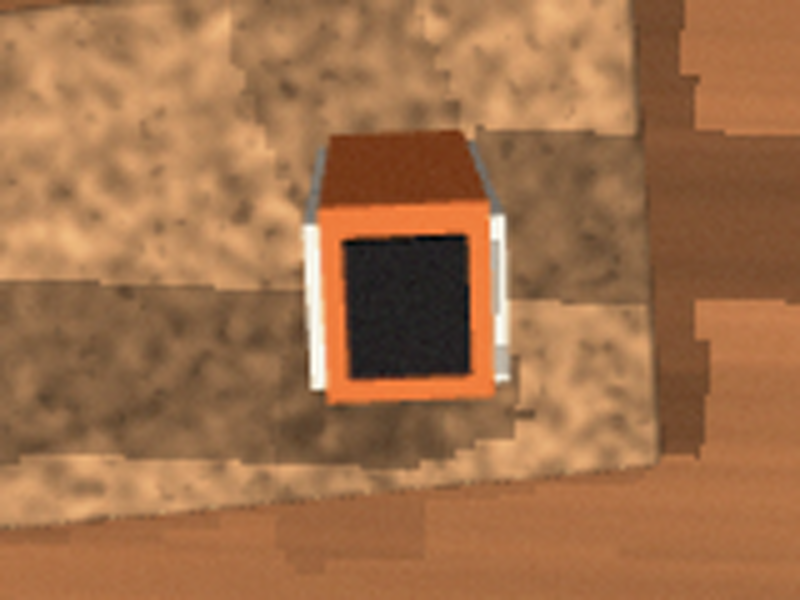

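The amber block top is seen near level (corners ≈(318,208),(488,202),(494,397),(326,403)), with white panels at its left and right.

Run:
```python
from h import *
T=np.load('T_w3.npy');c=cam('wrist',T)
for q,z in [([[318,208],[488,202],[494,397],[326,403]],.078),([[342,240],[467,236],[471,375],[349,380]],.082)]:
    P=back(c,np.array(q)/5+[247,124]-.4,z)[:,:2]
    print(P.mean(0),[round(np.linalg.norm(P[i]-P[i-1]),4) for i in range(4)])
    print([round(np.degrees(np.arctan2(*(P[b]-P[a])[::-1]))+o,2) for a,b,o in [(0,1,90),(3,2,90),(3,0,0),(2,1,0)]])
    d=np.r_[P.mean(0)-T[:2,3],0]@T[:3,:3];print('tool shift',d/.08)
```

```text
[ 0.51381304 -0.29399976] [np.float64(0.0261), np.float64(0.0218), np.float64(0.0261), np.float64(0.0222)]
[np.float64(4.3), np.float64(4.39), np.float64(4.11), np.float64(5.02)]
tool shift [ 2.10906129e-01  5.34058958e-02 -2.77686298e-05]
[ 0.51415595 -0.29400233] [np.float64(0.0184), np.float64(0.0158), np.float64(0.0183), np.float64(0.0158)]
[np.float64(4.12), np.float64(4.69), np.float64(4.82), np.float64(4.71)]
tool shift [ 2.15187934e-01  5.36074303e-02 -2.80009958e-05]
```

{"api": "servo_tool", "payload": {
  "targets": [
    [-0.4, 0.1, 0.03, 0, 0, 0, -0.012],
    [-0.4, 0.213, 0.053, 0.1, 0, 0, -0.012],
    [-0.4, 0.213, 0.053, 0.3, 0, 0, -0.012],
    [-0.4, 0.213, 0.053, 0.5, 0, 0, -0.012],
    [-0.4, 0.213, 0.053, 0.6, 0, 0, -0.012]
  ]
}}

```text
time_s: 13.85
ee_pos: [0.5138, -0.2934, 0.2797]
tool_rot: [[0.997, 0.078, -0.002], [0.078, -0.997, 0.002], [-0.002, -0.002, -1.0]]
ft_force: [0.6, -0.6, -0.4]
opening: 0.0598
finger_force: 0.0
```

{"api": "servo_tool", "payload": {
  "targets": [
    [-0.4, 0, 0, 0.25, 0, 0, 0],
    [-0.4, 0, 0, 0.5, 0, 0, 0],
    [-0.4, 0, 0, 0.7, 0, 0, 0],
    [-0.4, 0, 0, 0.83, 0, 0, 0],
    [-0.4, 0, 0, 0.83, 0, 0, 0]
  ]
}}

```text
time_s: 14.35
ee_pos: [0.5137, -0.2938, 0.2139]
tool_rot: [[0.997, 0.079, -0.002], [0.079, -0.997, 0.002], [-0.002, -0.002, -1.0]]
ft_force: [-0.4, 1.5, -0.0]
opening: 0.06
finger_force: 0.0
```

{"api": "servo_tool", "payload": {
  "targets": [
    [0.0, 0, 0, 0, 0, 0, 0],
    [0.2, 0, 0, 0, 0, 0, 0],
    [0.3, 0, 0, 0, 0, 0, 0],
    [0.5, 0, 0, 0, 0, 0, 0],
    [0.6, 0, 0, 0, 0, 0, 0]
  ]
}}

```text
time_s: 14.85
ee_pos: [0.5138, -0.2941, 0.2159]
tool_rot: [[0.997, 0.079, 0.001], [0.079, -0.997, -0.001], [0.001, 0.001, -1.0]]
ft_force: [0.2, 0.8, 5.9]
opening: 0.0251
finger_force: 59.6
```

{"api": "servo_tool", "payload": {
  "targets": [
    [1, 0, 0, 0, 0, 0, 0],
    [1, 0, 0, 0, 0, 0, 0],
    [1, 0, 0, 0, 0, 0, 0],
    [1, 0, 0, 0, 0, 0, 0],
    [1, 0, 0, 0, 0, 0, 0]
  ]
}}

```text
time_s: 15.35
ee_pos: [0.5138, -0.2942, 0.2159]
tool_rot: [[0.997, 0.079, 0.001], [0.079, -0.997, -0.001], [0.001, 0.001, -1.0]]
ft_force: [0.1, 0.6, 6.2]
opening: 0.0252
finger_force: 59.6
```

{"api": "servo_tool", "payload": {
  "targets": [
    [1, 0, 0, -0.1, 0, 0, 0],
    [1, 0, 0, -0.25, 0, 0, 0],
    [1, 0, 0, -0.4, 0, 0, 0],
    [1, 0, 0, -0.55, 0, 0, 0],
    [1, 0, 0, -0.7, 0, 0, 0]
  ]
}}

```text
time_s: 15.85
ee_pos: [0.5137, -0.294, 0.2725]
tool_rot: [[0.997, 0.079, 0.0], [0.079, -0.997, -0.0], [0.0, 0.0, -1.0]]
ft_force: [0.4, -0.1, -1.6]
opening: 0.0253
finger_force: 58.9
```

{"api": "servo_tool", "payload": {
  "targets": [
    [1, 0, 0, -0.2, 0, 0, 0],
    [1, 0, 0, -0.4, 0, 0, 0],
    [1, 0, 0, -0.6, 0, 0, 0],
    [1, 0, 0, -0.76, 0, 0, 0],
    [1, 0, 0, -0.76, 0, 0, 0]
  ]
}}

```text
time_s: 16.35
ee_pos: [0.5137, -0.294, 0.3343]
tool_rot: [[0.997, 0.079, 0.003], [0.079, -0.997, -0.003], [0.003, 0.003, -1.0]]
ft_force: [-0.1, -0.6, -0.8]
opening: 0.0254
finger_force: 58.9
```

{"api": "servo_tool", "payload": {
  "targets": [
    [1, 0.01, -0.15, 0, 0, 0, 0],
    [1, 0.02, -0.35, 0, 0, 0, 0],
    [1, 0.04, -0.55, 0, 0, 0, 0],
    [1, 0.05, -0.78, 0, 0, 0, 0],
    [1, 0.06, -1, 0, 0, 0, 0]
  ]
}}

```text
time_s: 16.85
ee_pos: [0.5121, -0.2118, 0.3318]
tool_rot: [[0.997, 0.08, -0.0], [0.08, -0.997, 0.0], [-0.0, -0.0, -1.0]]
ft_force: [1.1, 0.1, -1.5]
opening: 0.0252
finger_force: 59.0
```

{"api": "servo_tool", "payload": {
  "targets": [
    [1, 0.01, -0.2, 0, 0, 0, 0],
    [1, 0.02, -0.4, 0, 0, 0, 0],
    [1, 0.04, -0.6, 0, 0, 0, 0],
    [1, 0.05, -0.8, 0, 0, 0, 0],
    [1, 0.06, -1, 0, 0, 0, 0]
  ]
}}

```text
time_s: 17.35
ee_pos: [0.5106, -0.1325, 0.3319]
tool_rot: [[0.997, 0.079, 0.0], [0.079, -0.997, 0.0], [0.0, -0.0, -1.0]]
ft_force: [0.2, 0.4, -0.8]
opening: 0.0254
finger_force: 59.0
```

{"api": "servo_tool", "payload": {
  "targets": [
    [1, 0.01, -0.2, 0, 0, 0, 0],
    [1, 0.02, -0.4, 0, 0, 0, 0],
    [1, 0.04, -0.6, 0, 0, 0, 0],
    [1, 0.05, -0.8, 0, 0, 0, 0],
    [1, 0.06, -1, 0, 0, 0, 0]
  ]
}}

```text
time_s: 17.85
ee_pos: [0.5091, -0.0523, 0.3319]
tool_rot: [[0.997, 0.079, 0.0], [0.079, -0.997, -0.0], [0.0, 0.0, -1.0]]
ft_force: [0.3, 0.1, -1.3]
opening: 0.0251
finger_force: 59.0
```

{"api": "servo_tool", "payload": {
  "targets": [
    [1, 0.01, -0.2, 0, 0, 0, 0],
    [1, 0.02, -0.4, 0, 0, 0, 0],
    [1, 0.04, -0.6, 0, 0, 0, 0],
    [1, 0.05, -0.8, 0, 0, 0, 0],
    [1, 0.06, -1, 0, 0, 0, 0]
  ]
}}

```text
time_s: 18.35
ee_pos: [0.5075, 0.0278, 0.3319]
tool_rot: [[0.997, 0.079, 0.0], [0.079, -0.997, -0.0], [0.0, 0.0, -1.0]]
ft_force: [0.1, -0.0, -0.9]
opening: 0.025
finger_force: 59.0
```

{"api": "servo_tool", "payload": {
  "targets": [
    [1, 0.01, -0.2, 0, 0, 0, 0],
    [1, 0.02, -0.4, 0, 0, 0, 0],
    [1, 0.04, -0.6, 0, 0, 0, 0],
    [1, 0.05, -0.8, 0, 0, 0, 0],
    [1, 0.06, -1, 0, 0, 0, 0]
  ]
}}

```text
time_s: 18.85
ee_pos: [0.5058, 0.1079, 0.3319]
tool_rot: [[0.997, 0.079, 0.0], [0.079, -0.997, -0.0], [0.0, 0.0, -1.0]]
ft_force: [1.8, -1.0, -0.5]
opening: 0.0254
finger_force: 59.0
```

{"api": "servo_tool", "payload": {
  "targets": [
    [1, 0.01, -0.2, 0, 0, 0, 0],
    [1, 0.02, -0.4, 0, 0, 0, 0],
    [1, 0.04, -0.6, 0, 0, 0, 0],
    [1, 0.05, -0.8, 0, 0, 0, 0],
    [1, 0.06, -0.95, 0, 0, 0, 0]
  ]
}}

```text
time_s: 19.35
ee_pos: [0.5045, 0.1842, 0.3319]
tool_rot: [[0.997, 0.079, -0.0], [0.079, -0.997, 0.0], [-0.0, -0.0, -1.0]]
ft_force: [-1.0, 0.3, -0.3]
opening: 0.0253
finger_force: 59.0
```

{"api": "servo_tool", "payload": {
  "targets": [
    [1, 0, 0, 0, 0, 0, -0.045],
    [1, 0, 0, 0, 0, 0, -0.09],
    [1, 0, 0, 0, 0, 0, -0.135],
    [1, 0, 0, 0, 0, 0, -0.18],
    [1, 0, 0, 0, 0, 0, -0.226]
  ]
}}

```text
time_s: 19.85
ee_pos: [0.5047, 0.1832, 0.3319]
tool_rot: [[0.7, 0.714, -0.0], [0.714, -0.7, -0.0], [-0.0, -0.0, -1.0]]
ft_force: [0.8, -0.6, -1.1]
opening: 0.0252
finger_force: 58.9
```

{"api": "servo_tool", "payload": {
  "targets": [
    [1, 0, 0, 0, 0, 0, -0.045],
    [1, 0, 0, 0, 0, 0, -0.09],
    [1, 0, 0, 0, 0, 0, -0.135],
    [1, 0, 0, 0, 0, 0, -0.18],
    [1, 0, 0, 0, 0, 0, -0.226]
  ]
}}

```text
time_s: 20.35
ee_pos: [0.5047, 0.1832, 0.3319]
tool_rot: [[0.066, 0.998, -0.0], [0.998, -0.066, -0.0], [-0.0, -0.0, -1.0]]
ft_force: [-0.6, 0.1, -0.7]
opening: 0.0256
finger_force: 58.9
```

Run:
```python
from h import *
s=robot.observe();T=pose();print(s['time_s'],T.round(4).tolist(),s['finger_force'],s['joint_pos'])
psi=np.radians(-4.07);b=np.array([.5046,.1824,0])
for n in ['wrist','top','side']:
    im=robot.snapshot(n);cv2.imwrite(f'pics/{n}4.png',im)
    for q in ['amber_glass','amber_glass_window','beam','lamp_switch_tip']:
        print(n,q,[(np.round(d['position'],4).tolist(),round(d['confidence'],2)) for d in robot.landmark_of(n,q)][:2])
print('yaw',np.degrees(np.arctan2(T[1,0],T[0,0])),'tool shift',((b-T[:3,3])@T[:3,:3])[:2]/.08)
```

```text
20.35 [[0.066, 0.9978, -0.0001, 0.5047], [0.9978, -0.066, -0.0001, 0.1832], [-0.0001, -0.0001, -1.0, 0.3319], [0.0, 0.0, 0.0, 1.0]] 58.89148950576782 [ 1.27499992e-01  4.22934307e-01  1.45381900e+00 -4.50703948e-05
  1.26495527e+00  1.93597879e-01]
wrist amber_glass [([0.5051, 0.1831, 0.1253], 0.58)]
wrist amber_glass_window [([0.5072, 0.1786, 0.1448], 0.67)]
wrist beam [([0.503, 0.1812, 0.0671], 0.63)]
wrist lamp_switch_tip []
top amber_glass [([0.5098, 0.184, 0.1255], 0.48), ([0.5225, -0.3901, 0.0006], 0.42)]
top amber_glass_window [([0.607, -0.2727, 0.0192], 0.53), ([0.5259, -0.3885, 0.0179], 0.52)]
top beam [([0.5049, 0.184, 0.0654], 0.7)]
top lamp_switch_tip []
side amber_glass [([0.6018, -0.2775, -0.0021], 0.86), ([0.5063, 0.1823, 0.1232], 0.81)]
side amber_glass_window [([0.5268, -0.39, 0.0172], 0.84), ([0.5048, 0.1797, 0.1486], 0.78)]
side beam [([0.5059, 0.1851, 0.062], 0.83)]
side lamp_switch_tip []
yaw 86.21364790173783 tool shift [-0.00933873 -0.00052852]
```

View pics/wrist4.png

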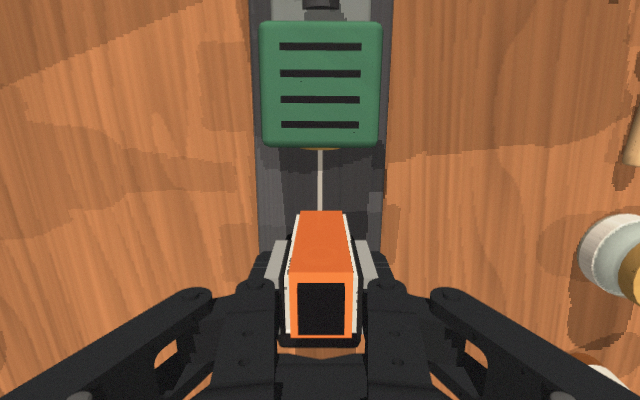

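The glass is held square over the gap: the white line (320,150-210) runs straight into the glass's clear face, and the lamp house front edge is level at row 147. I'll lower it about 81 mm.

{"api": "servo_tool", "payload": {
  "targets": [
    [1, -0.01, 0, 0.15, 0, 0, 0],
    [1, -0.01, 0, 0.3, 0, 0, 0],
    [1, -0.01, 0, 0.45, 0, 0, 0],
    [1, -0.01, 0, 0.6, 0, 0, 0],
    [1, -0.01, 0, 0.7, 0, 0, 0]
  ]
}}

```text
time_s: 21.6
ee_pos: [0.5048, 0.1819, 0.2752]
tool_rot: [[0.072, 0.997, -0.001], [0.997, -0.072, -0.0], [-0.0, -0.001, -1.0]]
ft_force: [-0.5, 0.0, -1.0]
opening: 0.0254
finger_force: 58.9
```

{"api": "servo_tool", "payload": {
  "targets": [
    [1, 0, 0, 0.1, 0, 0, 0],
    [1, 0, 0, 0.2, 0, 0, 0],
    [1, 0, 0, 0.29, 0, 0, 0],
    [1, 0, 0, 0.31, 0, 0, 0],
    [1, 0, 0, 0.31, 0, 0, 0]
  ]
}}

```text
time_s: 22.1
ee_pos: [0.5049, 0.182, 0.251]
tool_rot: [[0.072, 0.997, -0.0], [0.997, -0.072, -0.0], [-0.0, -0.0, -1.0]]
ft_force: [0.3, 0.5, -1.5]
opening: 0.0253
finger_force: 58.9
```

Run:
```python
from h import *
s=robot.observe();print(s['time_s'],s['ee_pos'],s['ft_force'],s['finger_force'])
for n in ['side','top','wrist']:
    im=robot.snapshot(n);cv2.imwrite(f'pics/{n}5.png',im)
    for q in ['amber_glass','amber_glass_window','lamp_switch_tip']:
        print(n,q,[(np.round(d['position'],4).tolist(),round(d['confidence'],2)) for d in robot.landmark_of(n,q) if d['position'][1]>0])
a=cv2.imread('pics/side5.png')[100:260,150:350];b=cv2.imread('pics/top5.png')[180:300,130:330]
cv2.imwrite('pics/f5.png',np.hstack([cv2.resize(a,(400,320)),cv2.resize(b,(400,320))]))
```

```text
22.1 [0.50486081 0.18196018 0.25098909] [ 0.3287705   0.51334856 -1.46301064] 58.9240837097168
side amber_glass [([0.5078, 0.1786, 0.0408], 0.64)]
side amber_glass_window [([0.5053, 0.1782, 0.0686], 0.73)]
side lamp_switch_tip []
top amber_glass []
top amber_glass_window []
top lamp_switch_tip [([0.5456, 0.3273, 0.1046], 0.58)]
wrist amber_glass [([0.5059, 0.1835, 0.0449], 0.86)]
wrist amber_glass_window [([0.5075, 0.1802, 0.0652], 0.56)]
wrist lamp_switch_tip []
```

View pics/f5.png

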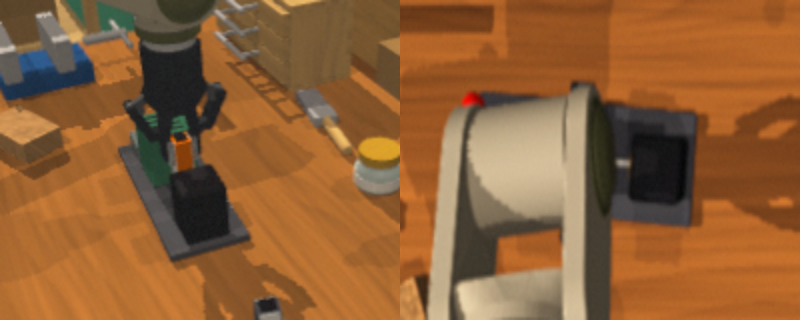

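The glass hangs between the lamp house and the receiver (left crop (183,150)). The red ball still leans away from the robot (right crop (470,100)), and the numbers agree with the beam. I'll settle one second's worth of rows, then hand in.

{"api": "servo_tool", "payload": {
  "targets": [
    [1, 0, 0, 0, 0, 0, 0],
    [1, 0, 0, 0, 0, 0, 0],
    [1, 0, 0, 0, 0, 0, 0],
    [1, 0, 0, 0, 0, 0, 0],
    [1, 0, 0, 0, 0, 0, 0]
  ]
}}

```text
time_s: 23.2
ee_pos: [0.5048, 0.1819, 0.2511]
tool_rot: [[0.072, 0.997, 0.0], [0.997, -0.072, 0.0], [0.0, 0.0, -1.0]]
ft_force: [0.1, 0.6, -1.2]
opening: 0.0252
finger_force: 58.9
```

```bash
python3 -c "
from cell import robot
print(robot.sign_off())"
```

```text
the job is handed in; nothing more can be done
None
```

I handed the job in at about 23 s of the 61 s allowed, with the lamp switch on and the amber glass held steady in the light path; by my measurements its window is within a few millimetres of the beam point. The sign-off did not report a verdict.

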